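# Put a sample vial away in its light-tight holder

## Task

Stand the capped glass vial in the socket of the round holder, right way up and down on the socket's floor, and then put the tall bell-shaped cover over it so that it sits flat on the holder's flange. Set both down gently, without dropping them.

Things in the scene. Friction and masses are not known exactly. Their poses are not given: they have to be found in the camera images.
- vial_centre (a point): Centre of the glass sample vial, 27 mm above its foot; z up along it. 15 mm in diameter, 54 mm tall, about 20 g, upright on a 3 mm white mat, black screw cap on top, green-banded label. In the socket only its top 18 mm stand out above the mouth, so hold it by those. A battery of almost the same size (15 x 50 mm, no black cap) beside it is not wanted.
- socket_mouth (a point): Centre of the holder's socket mouth, z up. Plain aluminium, fixed: round flange 96 mm wide, its top 39 mm below this point and 8 mm above the worktop; on it an upright cup, 50 mm wide at the mouth. Bore: funnel from 42 mm at the mouth to 22 mm at 10 mm down, then straight to a floor 36 mm down. The standing vial's centre is 9 mm below this point.
- cover_knob (a point): Centre of the black knob (26 mm wide, 28 mm tall) on top of the tall aluminium bell cover, z up. Bell 80 mm wide outside, 72 inside, 70 tall, open below; its top is 14 mm and its rim 84 mm below this point; about 0.16 kg. Seated on the flange, this point is 45 mm above the socket mouth. The low cover (bell 72 wide, 34 tall, same knob) is too low for the vial and not wanted.

How it is judged:
By the outcome, as a careful person would: the job done as asked, in the order asked, and still so for the second after the job is handed in, with the robot touching nothing.
It also fails if it takes over 53 s, if anything falls off the work surface, if the arm or the gripper's body presses on something with over 40 N, if the wrist force passes 120 N, or if a joint passes its speed limit or range.

## Robot

A 6-joint arm with a two-finger parallel gripper is mounted at the origin on a cart in front of the work surface, level with it; the furniture and walls round the work are solid. World frame = base frame: x ahead of the robot, y to its left, z up, the work surface at z = 0. Lengths are in m, angles in degrees, forces in N, time in s.
With the tool pointing down it reaches from about 0.4 to 0.825 m from the base axis. Payload 7 kg.
Tool frame: the origin (TCP) lies midway between the tips of the shut fingers; the grasp point (between the pads) lies ctrl.tcp_to_grasp behind it (ctrl.tcp_to_grasp is the distance from the TCP to the grasp point, in m); z points along the fingers, y is the line along which they close (so a half turn about z gives the same grasp; the last joint's range is limited). The gripper opens to 88 mm and grips with 3 to 60 N. Pads are 19 mm wide; open, the fingers measure 130 mm over their backs; the gripper's body (78 mm by 193 mm) begins 47 mm behind the grasp point.
Start: joints at [82.454, 20.546, 0.682, 0, -70.136, -16.507], TCP at [0.275, 0.616, 0.227] pointing down, gripper open.
Joint ranges: [-176.03, 176.03], [-82.01, 121.73], [-58.28, 71.71], [-173.87, 95.51], [-174.79, -0.11], [-173.66, 173.66]. Speed limits (degrees/s): [136.94, 136.94, 172.46, 180, 180, 180].

## Interface

Orientations are given as [roll, pitch, yaw] about the fixed x, y, z axes, in that order (R = Rz(yaw) Ry(pitch) Rx(roll)).
In Python, from plant import ctrl, imaging, close_job gives the robot as it stands.
- The arm moves only by the shell command python3 -m crank 'ROWS'. ROWS is JSON, a list of rows, each a list of 3 entries, a list of its own where there are three numbers: the shift along the world's x, y, z in m, then the turn, a rotation vector about the world's x, y, z in degrees, then the opening, from -1 (shut) to 1 (fully open), so that 0 is half open. A call has 1 to 12 rows; each row shifts and turns the commanded pose from where the row before left it; what a row does not reach is not made up. A row lasts 1/10 s, in which the tool goes at most 50 mm and 8.59 degrees, less where a joint would pass 70% of its speed; a pose out of reach is approached as far as the arm can. A call is refused whole if a number of a shift passes 0.05 or a number of a turn 8.59, either way. A call with a gripper value outside its range is refused whole. The fingers move at their own pace and stop on an object; the grip force is fixed at half the most. Time passes only in rows, so rows that do not move let the fingers close. It gives the time, the measured TCP pose, the force, the opening and the grip force at its end, in the units of the state.
- ctrl.get_obs(): the state, without advancing time (a new reading comes with each control period).
- imaging.snapshot(name): name is "side" or "top"; returns (picture, depth): 420x560x3 uint8, blue, green, red; 420x560 float32, m along the optical axis (not along the pixel's ray), 0 where there is no reading.
- imaging.camera_model(name): a dict with "mtx" (3x3 intrinsics, pixels), "D" ([k1, k2, p1, p2, k3] as OpenCV has them; the pictures are not rectified), "R" (3x3) and "t" (3): a world point X has camera coordinates R X + t. Camera axes: x right, y down, z forward; pixel columns grow to the right and rows downward; lengths in m; the calibration is good to about 2 mm. A picture is of the moment at which its call begins. camera_model takes no time and is no camera call.
- close_job(): hands the job in; it is judged then, once.
The state is a dict: "clock": time; "joint_pos": joint angles; "qvel": joint speeds; "tau": joint torques, N m; "tool_pos": TCP position; "orientation": TCP orientation; "force": force on the tool from outside, world axes, zero at the start; "moment": the same for the moment, N m; "opening": finger opening in m; "gripper_force": force on a finger pad.
Only numpy, scipy, OpenCV 4.12 (cv2) and the standard library are available. Lean on these libraries where they do the work, as an engineer would, in place of code of your own. Each camera call takes 0.05 s, during which the arm holds its last target. There are 200 camera calls.

## Working session

There is one attempt and no reset: what is moved stays moved. The work goes in short steps, Python scripts to look and compute and a shell command to move; the robot and the scene stay as the last step left them, time stands still between calls to the robot, and variables do not carry over. Pictures are saved under pics/ and viewed, at most 10 in all, crops included, and the job is handed in when it is done.

```bash
mkdir -p pics; ls; python3 - <<'E'
from plant import ctrl, imaging
import cv2,numpy as np
print(ctrl.get_obs(), ctrl.tcp_to_grasp)
for n in("side","top"):
    im,d=imaging.snapshot(n); cv2.imwrite(f"pics/{n}0.png",im); np.save(f"pics/{n}0.npy",d)
    c=imaging.camera_model(n); R=np.array(c["R"]);t=np.array(c["t"]); print(n,-R.T@t,R[2],c["mtx"],c["D"])
E
```

```text
pics
{'clock': 0.0, 'joint_pos': array([ 8.24533876e+01,  2.05928686e+01,  6.33157464e-01, -1.92605957e-02,
       -7.01356231e+01, -1.65087929e+01]), 'qvel': array([ 0.04574642, -0.03629508,  0.02242416, -0.03066303,  0.09934806,
        0.01021637]), 'tau': array([ 2.21019204e-04, -5.82716596e+01,  2.93053347e+01,  6.99751407e+00,
        6.99750308e-03, -1.34531742e-04]), 'tool_pos': array([0.27495304, 0.6159243 , 0.22560453]), 'orientation': array([ 1.79903450e+02, -9.73332267e-03, -2.40619568e+01]), 'force': array([ 0.38289301, -0.02878935,  0.09675695]), 'moment': array([-0.0291444 , -0.01928003, -0.00779889]), 'gripper_force': 0.0, 'opening': 0.08757037890991146} 0.0188
side [ 0.37273287 -1.0064369   0.64992537] [ 0.13447571  0.84883567 -0.51126734] [[464.61640121   0.         282.76437303]
 [  0.         464.61640121 208.37900632]
 [  0.           0.           1.        ]] [-0.0071247  0.         0.         0.         0.       ]
top [ 0.23813453 -0.03621892  1.43964726] [ 0.20832129 -0.01016541 -0.97800762] [[497.60784995   0.         285.26906099]
 [  0.         497.60784995 206.16757999]
 [  0.           0.           1.        ]] [0.06080201 0.         0.         0.         0.        ]
```

View pics/side0.png

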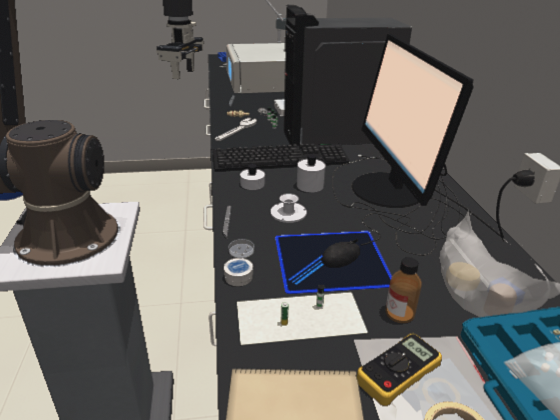

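View pics/top0.png

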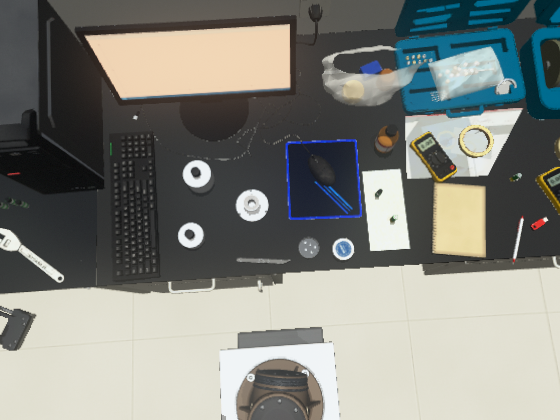

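Side view: the mat objects are at (285,313) and (321,296), the holder at (289,208), the tall cover at (311,175) and the low cover at (252,180). Top view: the mat objects are at (378,193) and (393,219), the holder at (252,205), the tall cover at (197,174) and the low cover at (190,236). I'll zoom in on the vial and the battery.

```bash
cat > h.py <<'E'
from plant import ctrl, imaging
import cv2,numpy as np
def cam(n):
    c=imaging.camera_model(n); return [np.array(c[k],float) for k in("mtx","D","R","t")]
def ray(n,u,v):
    K,D,R,t=cam(n); p=cv2.undistortPoints(np.array([[[u,v]]],float),K,D)[0,0]
    return -R.T@t, R.T@np.array([p[0],p[1],1])
def atz(n,u,v,z):
    o,r=ray(n,u,v); return o+r*(z-o[2])/r[2]
def proj(n,X):
    K,D,R,t=cam(n); return cv2.projectPoints(np.atleast_2d(np.array(X,float)),cv2.Rodrigues(R)[0],t,K,D)[0][:,0]
def cloud(n,d):
    K,D,R,t=cam(n); v,u=np.mgrid[:420,:560]; uv=np.stack([u,v],-1).reshape(-1,1,2).astype(float)
    p=cv2.undistortPoints(uv,K,D)[:,0]; z=d.reshape(-1,1)
    P=(np.c_[p,np.ones(len(p))]*z-t)@R; return P.reshape(420,560,3)
E
python3 - <<'E'
from h import *
a=cv2.imread("pics/side0.png");b=cv2.imread("pics/top0.png")
A=cv2.resize(a[265:335,255:355],None,fx=4,fy=4,interpolation=cv2.INTER_CUBIC)
B=cv2.resize(b[175:245,350:450],None,fx=4,fy=4,interpolation=cv2.INTER_CUBIC)
C=cv2.resize(a[150:225,230:330],None,fx=4,fy=4,interpolation=cv2.INTER_CUBIC)
Dd=cv2.resize(b[155:255,170:280],(400,300),interpolation=cv2.INTER_CUBIC)
cv2.imwrite("pics/z1.png",np.vstack([np.hstack([A,B]),np.hstack([C,Dd])])[:600])
for n in("top","side"):
    P=cloud(n,np.load(f"pics/{n}0.npy"))
    for lab,(u,v,w) in {"top":{"tall":(197,174,22),"low":(190,236,20),"hold":(252,205,22),"m1":(378,193,10),"m2":(393,219,10)},"side":{"tall":(311,172,22),"low":(252,178,20),"hold":(289,208,22),"mL":(285,313,14),"mR":(321,296,14)}}[n].items():
        Q=P[v-w:v+w,u-w:u+w].reshape(-1,3); Q=Q[np.isfinite(Q[:,2])]
        m=Q[:,2]; print(n,lab,"zmin/max",np.percentile(m,[1,50,99.5]).round(3),end=" ")
        for z0,z1 in((.004,.013),(.02,.06),(.06,.085),(.085,.12)):
            S=Q[(m>z0)&(m<z1)]
            if len(S)>8: print((z0,z1),len(S),S[:,:2].min(0).round(3),S[:,:2].max(0).round(3),end=" ")
        print()
E
```

```text
top tall zmin/max [-0.008  0.002  0.103] (0.004, 0.013) 84 [0.594 0.145] [0.732 0.271] (0.02, 0.06) 106 [0.601 0.155] [0.653 0.228] (0.06, 0.085) 540 [0.602 0.155] [0.682 0.235] (0.085, 0.12) 73 [0.629 0.182] [0.654 0.207] 
top low zmin/max [-0.008  0.001  0.066] (0.004, 0.013) 65 [0.42  0.175] [0.533 0.288] (0.02, 0.06) 486 [0.438 0.188] [0.508 0.261] (0.06, 0.085) 42 [0.459 0.212] [0.485 0.237] 
top hold zmin/max [-0.008  0.002  0.05 ] (0.004, 0.013) 549 [ 0.489 -0.018] [0.623 0.112] (0.02, 0.06) 184 [0.529 0.023] [0.575 0.07 ] 
top m1 zmin/max [-0.005  0.002  0.057] (0.004, 0.013) 73 [ 0.536 -0.356] [ 0.597 -0.296] (0.02, 0.06) 34 [ 0.552 -0.327] [ 0.565 -0.316] 
top m2 zmin/max [-0.006  0.002  0.061] (0.004, 0.013) 74 [ 0.456 -0.391] [ 0.516 -0.331] (0.02, 0.06) 32 [ 0.475 -0.364] [ 0.487 -0.351] 
side tall zmin/max [-0.003  0.021  0.098] (0.004, 0.013) 142 [0.601 0.151] [0.744 0.394] (0.02, 0.06) 608 [0.601 0.15 ] [0.756 0.408] (0.06, 0.085) 315 [0.603 0.151] [0.681 0.233] (0.085, 0.12) 57 [0.63  0.178] [0.653 0.2  ] 
side low zmin/max [-0.002  0.008  0.064] (0.004, 0.013) 162 [0.418 0.184] [0.543 0.342] (0.02, 0.06) 504 [0.42  0.183] [0.547 0.369] (0.06, 0.085) 29 [0.462 0.209] [0.485 0.234] 
side hold zmin/max [-0.003  0.001  0.244] (0.004, 0.013) 480 [ 0.505 -0.004] [0.636 0.18 ] (0.02, 0.06) 201 [0.53  0.023] [0.626 0.155] 
side mL zmin/max [0.    0.003 0.054] (0.004, 0.013) 142 [ 0.457 -0.373] [ 0.52  -0.291] (0.02, 0.06) 119 [ 0.475 -0.369] [ 0.489 -0.355] 
side mR zmin/max [-0.001  0.003  0.109] (0.004, 0.013) 103 [ 0.537 -0.335] [ 0.605 -0.251] (0.02, 0.06) 128 [ 0.552 -0.334] [ 0.566 -0.319]
```

View pics/z1.png

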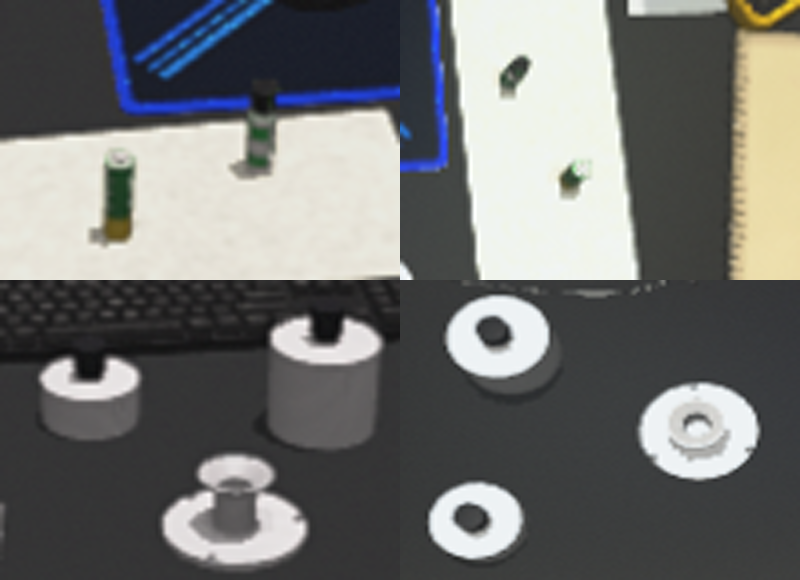

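Lower-left and upper crops: the capped vial is the far object (side px 321,296; top px 378,193), standing upright, and the battery is the near one. Depth puts the vial at about (0.559, -0.325), the battery at (0.481, -0.360), the mouth at (0.552, 0.047) and the tall knob at (0.642, 0.194). Next I'll refine these and check for obstacles.

```bash
python3 - <<'E'
from h import *
from scipy.optimize import least_squares
def circ(S):
    r=least_squares(lambda p:np.hypot(S[:,0]-p[0],S[:,1]-p[1])-p[2],[*S.mean(0),.03],loss="soft_l1",f_scale=.002); return r.x.round(4)
for n in("top","side"):
    P=cloud(n,np.load(f"pics/{n}0.npy")).reshape(-1,3)
    def box(c,w,z0,z1): return P[(abs(P[:,0]-c[0])<w)&(abs(P[:,1]-c[1])<w)&(P[:,2]>z0)&(P[:,2]<z1)]
    def hull(S): return cv2.convexHull(S[:,:2].astype(np.float32))[:,0]
    print(n,"mouth",circ(hull(box((.552,.047),.04,.038,.056))),"flange",circ(hull(box((.552,.047),.055,.005,.011))))
    print(" bell",circ(hull(box((.642,.194),.05,.062,.078))),"knob",circ(hull(box((.642,.194),.02,.09,.105))),"knob z",np.percentile(box((.642,.194),.02,.085,.12)[:,2],[50,95]))
    S=box((.559,-.325),.015,.02,.075); print(" vial",S.mean(0).round(4),circ(hull(S)),S[:,2].max())
    S=P[(P[:,2]>.12)&(P[:,1]>-.5)&(P[:,1]<.75)&(P[:,0]>.3)&(P[:,0]<1.1)]
    for y in np.arange(-.45,.75,.1):
        Q=S[abs(S[:,1]-y)<.05]
        if len(Q): i=Q[:,0].argmin(); print("  y%.2f"%y,Q[i].round(2),Q[:,2].max().round(2),end=";")
    print()
E
```

```text
top mouth [0.5528 0.0465 0.0238] flange [0.5601 0.0359 0.0588]
 bell [0.6416 0.1954 0.0399] knob [0.6413 0.1946 0.0121] knob z [0.09582923 0.10047598]
 vial [ 0.557  -0.3211  0.0454] [ 0.5583 -0.322   0.0067] 0.06171675723377555
  y-0.45 [ 0.87 -0.41  0.12] 0.23;  y-0.35 [ 0.7  -0.36  0.12] 0.15;  y-0.25 [ 0.88 -0.29  0.12] 0.22;  y-0.15 [ 0.86 -0.1   0.13] 0.39;  y-0.05 [ 0.86 -0.1   0.12] 0.4;  y0.05 [0.86 0.06 0.12] 0.4;  y0.15 [0.86 0.14 0.12] 0.4;  y0.25 [0.86 0.29 0.12] 0.4;  y0.35 [0.85 0.31 0.12] 0.4;  y0.45 [0.63 0.5  0.37] 0.45;  y0.55 [0.62 0.58 0.36] 0.45;  y0.65 [0.62 0.62 0.22] 0.31;
side mouth [0.5531 0.0457 0.0244] flange [0.5525 0.0435 0.0479]
 bell [0.6417 0.1925 0.0402] knob [0.6414 0.1897 0.0116] knob z [0.09491153 0.0986792 ]
 vial [ 0.558  -0.3288  0.041 ] [ 0.5586 -0.3262  0.0073] 0.05854269695881612
  y-0.45 [ 0.88 -0.41  0.12] 0.16;  y-0.35 [ 0.7  -0.36  0.12] 0.13;  y-0.25 [ 0.89 -0.3   0.12] 0.23;  y-0.15 [ 0.86 -0.1   0.12] 0.44;  y-0.05 [ 0.86 -0.1   0.12] 0.54;  y0.05 [0.86 0.03 0.12] 0.53;  y0.15 [0.86 0.18 0.13] 0.51;  y0.25 [0.86 0.25 0.12] 0.5;  y0.35 [0.86 0.39 0.12] 0.49;  y0.45 [0.63 0.49 0.37] 0.48;  y0.55 [0.3  0.58 0.39] 0.47;  y0.65 [0.3  0.65 0.25] 0.46;
```

```bash
python3 -m crank '[[[0.01,-0.04,0],[0,0,4],1],[[0.01,-0.04,0],[0,0,4],1],[[0.01,-0.04,0],[0,0,4],1],[[0.01,-0.04,0],[0,0,4],1],[[0.01,-0.04,0],[0,0,4],1],[[0.01,-0.04,0],[0,0,4],1],[[0.01,-0.04,0],[0,0,0],1],[[0.01,-0.04,0],[0,0,0],1]]'
```

```text
clock: 0.9
tool_pos: [0.3551, 0.2946, 0.2264]
orientation: [180.0, 0.0, -0.0]
force: [1.2, -0.2, -0.2]
opening: 0.0876
gripper_force: 0.0
```

```bash
python3 -m crank '[[[0.016,-0.048,-0.005],[0,0,0],1],[[0.016,-0.048,-0.005],[0,0,0],1],[[0.016,-0.048,-0.005],[0,0,0],1],[[0.016,-0.048,-0.005],[0,0,0],1],[[0.016,-0.048,-0.005],[0,0,0],1],[[0.016,-0.048,-0.005],[0,0,0],1],[[0.016,-0.048,-0.005],[0,0,0],1],[[0.016,-0.048,-0.005],[0,0,0],1],[[0.016,-0.048,-0.005],[0,0,0],1],[[0.016,-0.048,-0.005],[0,0,0],1],[[0.016,-0.048,-0.005],[0,0,0],1],[[0.016,-0.048,-0.005],[0,0,0],1]]'
```

```text
clock: 2.1
tool_pos: [0.544, -0.2723, 0.1669]
orientation: [-180.0, 0.0, -0.1]
force: [1.7, 1.4, -0.1]
opening: 0.0876
gripper_force: 0.0
```

```bash
python3 -m crank '[[[0.006,-0.023,-0.025],[0,0,0],1],[[0.0055,-0.02,-0.026],[0,0,0],1],[[0,0,0],[0,0,0],1],[[0,0,0],[0,0,0],1]]'; python3 - <<'E'
from h import *
im,d=imaging.snapshot("side");o=ctrl.get_obs();g=o["tool_pos"]
print(g,o["force"])
cv2.imwrite("pics/z2.png",cv2.resize(im[205:325,240:400],None,fx=5,fy=5,interpolation=cv2.INTER_CUBIC))
print("tcp px",proj("side",g),"vial top/foot px",proj("side",[[.5585,-.324,.057],[.5585,-.324,.003]]))
E
```

```text
clock: 2.5
tool_pos: [0.5546, -0.3133, 0.1154]
orientation: [-180.0, 0.1, -0.1]
force: [-0.4, 1.0, 0.9]
opening: 0.0876
gripper_force: 0.0
[ 0.55536946 -0.31295106  0.11666298] [-0.36145455  0.45097066 -0.26841086]
tcp px [[319.3277692  258.25839727]] vial top/foot px [[320.26083633 286.09310812]
 [318.62303237 306.836245  ]]
```

View pics/z2.png

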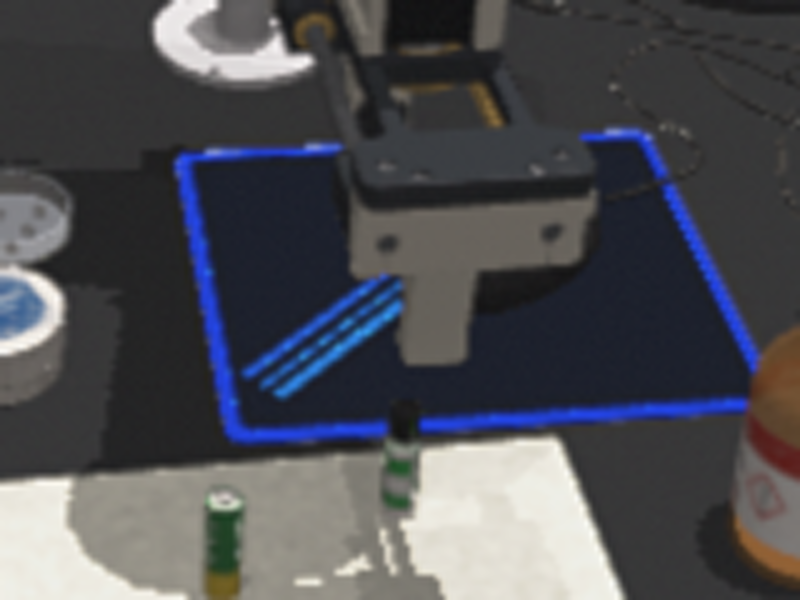

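The vial top is at crop (404,405), full-image px (321,286), and its foot at px (320,306). That agrees with (0.559, -0.324), and the gripper is above it with the closing axis along y and the battery clear.

```bash
python3 -m crank '[[[0.004,-0.011,0],[0,0,0],1],[[0,0,-0.02],[0,0,0],1],[[0,0,-0.02],[0,0,0],1],[[0,0,0],[0,0,0],1],[[0,0,0],[0,0,0],1]]'
```

```text
clock: 3.05
tool_pos: [0.5601, -0.324, 0.0777]
orientation: [180.0, -0.0, 0.0]
force: [-0.0, -0.8, 0.1]
opening: 0.0879
gripper_force: 0.0
```

```bash
python3 -m crank '[[[0,0,-0.018],[0,0,0],1],[[0,0,-0.0185],[0,0,0],1],[[0,0,0],[0,0,0],1],[[0,0,0],[0,0,0],0.3],[[0,0,0],[0,0,0],-0.2],[[0,0,0],[0,0,0],-0.4],[[0,0,0],[0,0,0],-0.4],[[0,0,0],[0,0,0],-0.4],[[0,0,0],[0,0,0],-0.4]]'; python3 - <<'E'
from h import *
im,d=imaging.snapshot("side")
cv2.imwrite("pics/z3.png",cv2.resize(im[235:325,260:380],None,fx=5,fy=5,interpolation=cv2.INTER_CUBIC))
E
```

```text
clock: 3.95
tool_pos: [0.5595, -0.3241, 0.0403]
orientation: [180.0, -0.0, -0.1]
force: [0.2, 0.4, -0.5]
opening: 0.0452
gripper_force: 0.0
```

View pics/z3.png

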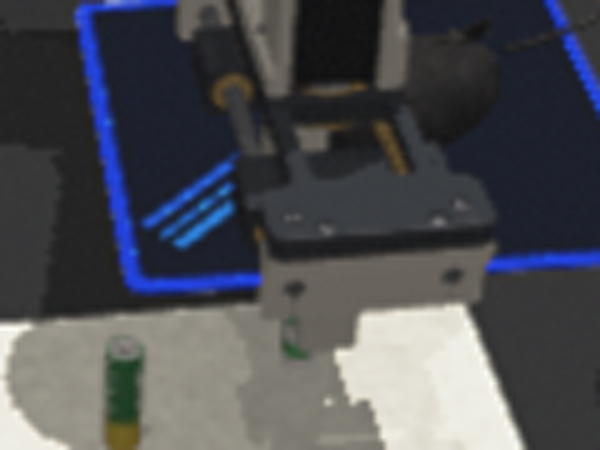

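Crop: the near finger is at x 303–350, and the vial's foot shows at its lower left (283–305, 350). I'll check whether that offset is just parallax.

```bash
python3 - <<'E'
from h import *
print(proj("side",[[.5595,-.346,.0405],[.5595,-.368,.0405],[.559,-.324,.003],[.5515,-.324,.003],[.559,-.324,.02]]))
E
```

```text
[[322.67441903 300.05973771]
 [325.20544038 307.9154078 ]
 [318.86611611 306.81486053]
 [315.21614949 307.13591196]
 [319.37351466 300.41903401]]
```

The offset is parallax, so the vial is within about 2 mm of the pad centre. Closing.

```bash
python3 -m crank '[[[0,0,0],[0,0,0],-1],[[0,0,0],[0,0,0],-1],[[0,0,0],[0,0,0],-1],[[0,0,0],[0,0,0],-1],[[0,0,0],[0,0,0],-1],[[0,0,0],[0,0,0],-1],[[0,0,0],[0,0,0],-1],[[0,0,0],[0,0,0],-1]]'
```

```text
clock: 4.8
tool_pos: [0.5595, -0.3241, 0.0401]
orientation: [-180.0, -0.0, -0.1]
force: [0.5, 0.8, 0.6]
opening: 0.0132
gripper_force: 30.0
```

```bash
python3 -m crank '[[[0,0,0.005],[0,0,0],-1],[[0,0,0.015],[0,0,0],-1],[[0,0,0.03],[0,0,0],-1],[[0,0,0.03],[0,0,0],-1],[[0,0.01,0.01],[0,0,0],-1],[[0,0.02,0],[0,0,0],-1],[[0,0.03,0],[0,0,0],-1],[[0,0.03,0],[0,0,0],-1],[[0,0.03,0],[0,0,0],-1],[[0,0.03,0],[0,0,0],-1],[[0,0.03,0],[0,0,0],-1],[[0,0.03,0],[0,0,0],-1]]'
```

```text
clock: 6.0
tool_pos: [0.5593, -0.1126, 0.1309]
orientation: [-180.0, -0.1, -0.0]
force: [1.0, 0.1, -0.7]
opening: 0.0137
gripper_force: 30.0
```

```bash
python3 -m crank '[[[-0.001,0.03,0],[0,0,0],-1],[[-0.001,0.03,0],[0,0,0],-1],[[-0.001,0.03,0],[0,0,0],-1],[[-0.001,0.03,0],[0,0,0],-1],[[-0.001,0.02,0],[0,0,0],-1],[[-0.001,0.015,0],[0,0,0],-1],[[0,0.005,0],[0,0,0],-1],[[0,0,0],[0,0,0],-1],[[0,0,0],[0,0,0],-1]]'; python3 - <<'E'
from h import *
im,d=imaging.snapshot("side");g=ctrl.get_obs()["tool_pos"]; print(g)
cv2.imwrite("pics/z4.png",cv2.resize(im[140:230,230:350],None,fx=5,fy=5,interpolation=cv2.INTER_CUBIC))
print("foot, top", proj("side",[g+[0,0,-.037],g+[0,0,.017],[.553,.046,.047]]))
E
```

```text
clock: 6.9
tool_pos: [0.5534, 0.0454, 0.1301]
orientation: [180.0, 0.0, -0.1]
force: [0.5, 0.1, 0.7]
opening: 0.0137
gripper_force: 30.0
[0.55336644 0.04520614 0.13004776]
foot, top [[288.71063234 182.64022199]
 [289.26951395 163.67671828]
 [288.07002562 197.99762988]]
```

View pics/z4.png

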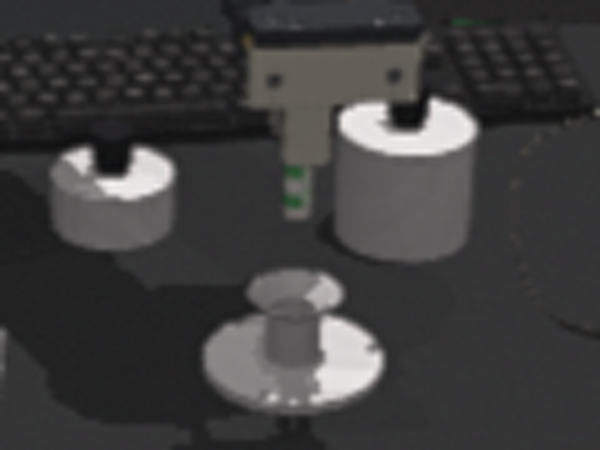

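The vial hangs straight: foot at crop (298,215), mouth at crop (295,292), so it is aligned to within about 1 mm. Lowering.

```bash
python3 -m crank '[[[0,0,-0.01],[0,0,0],-1],[[0,0,-0.02],[0,0,0],-1],[[0,0,-0.02],[0,0,0],-1],[[0,0,-0.01],[0,0,0],-1],[[0,0,-0.005],[0,0,0],-1],[[0,0,-0.005],[0,0,0],-1],[[0,0,0],[0,0,0],-1]]'
```

```text
clock: 7.65
tool_pos: [0.5535, 0.0458, 0.0598]
orientation: [180.0, 0.0, -0.1]
force: [0.2, -0.8, -0.8]
opening: 0.0136
gripper_force: 30.0
```

```bash
python3 -m crank '[[[0,0,-0.003],[0,0,0],-1],[[0,0,-0.003],[0,0,0],-1],[[0,0,-0.002],[0,0,0],-1],[[0,0,-0.001],[0,0,0],-1],[[0,0,0],[0,0,0],-1],[[0,0,0],[0,0,0],-1]]'
```

```text
clock: 8.25
tool_pos: [0.5535, 0.0459, 0.0511]
orientation: [-180.0, -0.0, -0.1]
force: [0.6, 0.1, -0.3]
opening: 0.0138
gripper_force: 30.0
```

```bash
python3 -m crank '[[[0,0,-0.001],[0,0,0],-1],[[0,0,0],[0,0,0],-1],[[0,0,-0.001],[0,0,0],-1],[[0,0,0],[0,0,0],-1]]'; python3 -m crank '[[[0,0,-0.0005],[0,0,0],-1],[[0,0,0],[0,0,0],-1],[[0,0,0],[0,0,0],-1]]'
```

```text
clock: 8.65
tool_pos: [0.5534, 0.0459, 0.0489]
orientation: [180.0, 0.0, -0.1]
force: [0.9, -0.6, -0.2]
opening: 0.0133
gripper_force: 30.0
clock: 8.95
tool_pos: [0.5534, 0.0459, 0.0485]
orientation: [180.0, 0.0, -0.1]
force: [-1.0, 0.1, -0.4]
opening: 0.0138
gripper_force: 30.0
```

```bash
python3 -m crank '[[[0,0,-0.0005],[0,0,0],-1],[[0,0,0],[0,0,0],-1],[[0,0,0],[0,0,0],-1]]';python3 -m crank '[[[0,0,-0.0004],[0,0,0],-1],[[0,0,0],[0,0,0],-1],[[0,0,0],[0,0,0],-1]]'
```

```text
clock: 9.25
tool_pos: [0.5534, 0.0459, 0.048]
orientation: [180.0, 0.0, -0.1]
force: [-0.3, -0.3, -0.7]
opening: 0.0137
gripper_force: 30.0
clock: 9.55
tool_pos: [0.5536, 0.0459, 0.0479]
orientation: [-180.0, -0.0, -0.0]
force: [-0.2, -0.2, 3.2]
opening: 0.0137
gripper_force: 30.0
```

Floor contact at 3.2 N. Releasing and lifting.

```bash
python3 -m crank '[[[0,0,0],[0,0,0],-0.6],[[0,0,0],[0,0,0],-0.5],[[0,0,0],[0,0,0],-0.3],[[0,0,0],[0,0,0],-0.3],[[0,0,0],[0,0,0],-0.3],[[0,0,0.005],[0,0,0],-0.3],[[0,0,0.015],[0,0,0],-0.3],[[0,0,0.03],[0,0,0],0],[[0,0,0.04],[0,0,0],1],[[0,0,0.04],[0,0,0],1],[[0,0,0],[0,0,0],1]]'; python3 - <<'E'
from h import *
im,d=imaging.snapshot("side")
cv2.imwrite("pics/z5.png",cv2.resize(im[140:230,230:350],None,fx=5,fy=5,interpolation=cv2.INTER_CUBIC))
P=cloud("side",d)[150:215,270:310].reshape(-1,3);S=P[(P[:,2]>.05)&(P[:,2]<.08)&(abs(P[:,0]-.553)<.02)&(abs(P[:,1]-.046)<.02)];print(len(S),S.mean(0),S[:,2].max())
E
```

```text
clock: 10.65
tool_pos: [0.5567, 0.0467, 0.1841]
orientation: [-179.8, -0.6, 0.0]
force: [0.0, -0.6, -0.3]
opening: 0.0572
gripper_force: 0.0
35 [0.5519022  0.04212845 0.05877188] 0.06620136441031556
```

View pics/z5.png

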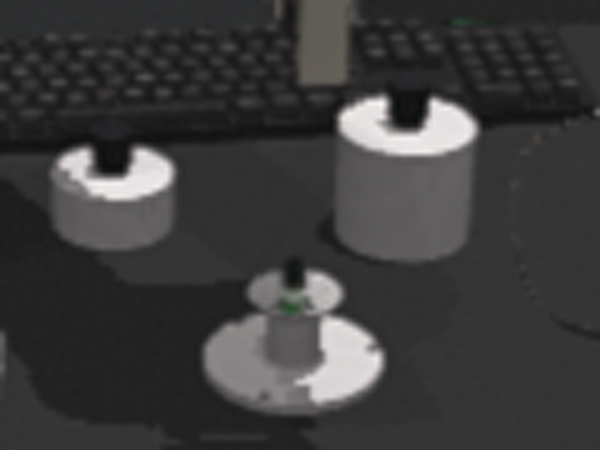

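Crop: the vial stands upright in the socket, with its cap at (293,270) and its top at z≈0.066 (0.065 expected). Now the tall cover.

```bash
python3 -m crank '[[[0.01,0.02,0],[0,0,0],1],[[0.02,0.035,-0.005],[0,0,0],1],[[0.02,0.035,-0.01],[0,0,0],1],[[0.02,0.035,-0.01],[0,0,0],1],[[0.012,0.02,-0.009],[0,0,0],1],[[0,0,0],[0,0,0],1],[[0,0,0],[0,0,0],1]]'
```

```text
clock: 11.4
tool_pos: [0.6347, 0.1913, 0.1417]
orientation: [179.9, 0.2, -0.0]
force: [-0.3, -0.2, 1.1]
opening: 0.0878
gripper_force: 0.0
```

```bash
python3 -m crank '[[[0.007,0.002,-0.01],[0,0,0],1],[[0,0,-0.02],[0,0,0],1],[[0,0,-0.02],[0,0,0],1],[[0,0,-0.01],[0,0,0],1],[[0,0,0],[0,0,0],1],[[0,0,0],[0,0,0],1]]'; python3 - <<'E'
from h import *
im,d=imaging.snapshot("side");g=ctrl.get_obs()["tool_pos"]
cv2.imwrite("pics/z6.png",cv2.resize(im[130:210,260:360],None,fx=5,fy=5,interpolation=cv2.INTER_CUBIC))
print(g,proj("side",[g+[0,-.052,0],g+[0,-.065,0],[.6415,.193,.098]]))
E
```

```text
clock: 12.0
tool_pos: [0.6429, 0.1927, 0.0842]
orientation: [-180.0, -0.0, -0.1]
force: [-0.5, -0.5, 0.3]
opening: 0.0877
gripper_force: 0.0
[0.64310282 0.19292238 0.08469401] [[314.98780935 167.89839314]
 [315.94326779 169.93505154]
 [311.0067828  155.88028432]]
```

View pics/z6.png

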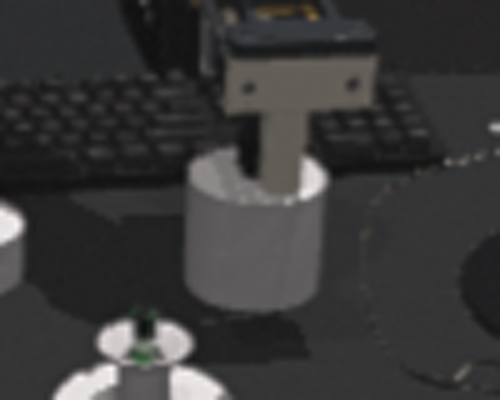

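The near finger is at crop (283,150), with the knob behind it at (250,145), as parallax predicts. The vial is still standing at (145,330).

```bash
python3 -m crank '[[[-0.0015,0,-0.005],[0,0,0],1],[[0,0,-0.005],[0,0,0],0.4],[[0,0,0],[0,0,0],0],[[0,0,0],[0,0,0],-0.2],[[0,0,0],[0,0,0],-1],[[0,0,0],[0,0,0],-1],[[0,0,0],[0,0,0],-1],[[0,0,0],[0,0,0],-1],[[0,0,0],[0,0,0],-1],[[0,0,0],[0,0,0],-1],[[0,0,0],[0,0,0],-1],[[0,0,0],[0,0,0],-1]]'
```

```text
clock: 13.25
tool_pos: [0.6409, 0.193, 0.0736]
orientation: [-180.0, 0.0, -0.0]
force: [0.3, 0.4, -0.3]
opening: 0.0253
gripper_force: 30.0
```

```bash
python3 -m crank '[[[0,0,0.005],[0,0,0],-1],[[0,0,0.01],[0,0,0],-1],[[0,0,0.02],[0,0,0],-1],[[0,0,0.025],[0,0,0],-1],[[0,0,0.025],[0,0,0],-1],[[0,0,0.02],[0,0,0],-1],[[0,0,0.005],[0,0,0],-1],[[0,0,0],[0,0,0],-1]]'; python3 -m crank '[[[-0.005,-0.01,0],[0,0,0],-1],[[-0.012,-0.02,0],[0,0,0],-1],[[-0.015,-0.025,0],[0,0,0],-1],[[-0.015,-0.025,0],[0,0,0],-1],[[-0.015,-0.025,0],[0,0,0],-1],[[-0.015,-0.025,0],[0,0,0],-1],[[-0.008,-0.012,0],[0,0,0],-1],[[-0.003,-0.005,0],[0,0,0],-1],[[0,0,0],[0,0,0],-1],[[0,0,0],[0,0,0],-1]]'
```

```text
clock: 14.05
tool_pos: [0.6412, 0.1931, 0.1848]
orientation: [-179.9, -0.1, -0.1]
force: [0.4, -0.5, -1.5]
opening: 0.0249
gripper_force: 30.0
clock: 15.05
tool_pos: [0.5534, 0.0464, 0.1834]
orientation: [180.0, -0.0, -0.0]
force: [0.2, 1.5, -1.1]
opening: 0.0248
gripper_force: 30.0
```

```bash
python3 - <<'E'
from h import *
im,d=imaging.snapshot("side");g=ctrl.get_obs()["tool_pos"]
cv2.imwrite("pics/z7.png",cv2.resize(im[110:230,230:350],None,fx=5,fy=5,interpolation=cv2.INTER_CUBIC))
P=cloud("side",d)[110:220,250:340].reshape(-1,3);zr=g[2]-.074
S=P[(P[:,2]>zr+.01)&(P[:,2]<zr+.06)&(abs(P[:,0]-.553)<.06)&(abs(P[:,1]-.046)<.06)]
from scipy.optimize import least_squares
r=least_squares(lambda p:np.hypot(S[:,0]-p[0],S[:,1]-p[1])-.04,[.553,.046],loss="soft_l1",f_scale=.002)
print(g,len(S),r.x,"rim z",np.percentile(P[(abs(P[:,0]-.553)<.04)&(abs(P[:,1]-.006)<.012)&(P[:,2]>.075)][:,2],1))
E
```

```text
[0.553461   0.04656269 0.18338906] 572 [0.55475923 0.04761606] rim z 0.11052110925854065
```

View pics/z7.png

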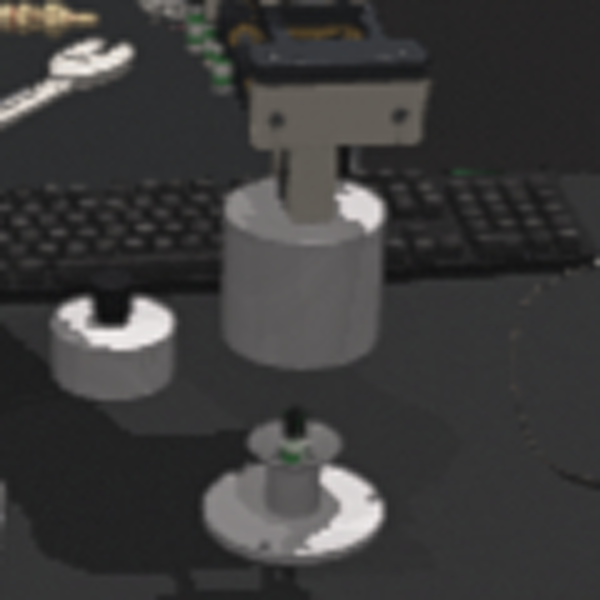

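Bell rim centre at crop (300,335), vial cap at (294,420). Allowing for height, they are aligned to within about 1.5 mm. Lowering.

```bash
python3 -m crank '[[[-0.001,-0.001,-0.01],[0,0,0],-1],[[0,0,-0.015],[0,0,0],-1],[[0,0,-0.015],[0,0,0],-1],[[0,0,-0.015],[0,0,0],-1],[[0,0,-0.015],[0,0,0],-1],[[0,0,-0.012],[0,0,0],-1],[[0,0,-0.006],[0,0,0],-1],[[0,0,-0.004],[0,0,0],-1],[[0,0,-0.003],[0,0,0],-1],[[0,0,0],[0,0,0],-1],[[0,0,0],[0,0,0],-1]]'
```

```text
clock: 16.2
tool_pos: [0.5523, 0.045, 0.0891]
orientation: [-180.0, -0.0, -0.0]
force: [0.5, 0.4, -1.4]
opening: 0.0249
gripper_force: 30.0
```

```bash
python3 -m crank '[[[0,0,-0.002],[0,0,0],-1],[[0,0,-0.002],[0,0,0],-1],[[0,0,-0.001],[0,0,0],-1],[[0,0,-0.001],[0,0,0],-1],[[0,0,0],[0,0,0],-1],[[0,0,0],[0,0,0],-1]]';python3 -m crank '[[[0,0,-0.0005],[0,0,0],-1],[[0,0,-0.0005],[0,0,0],-1],[[0,0,0],[0,0,0],-1],[[0,0,0],[0,0,0],-1]]'
```

```text
clock: 16.8
tool_pos: [0.552, 0.0449, 0.0827]
orientation: [180.0, -0.0, -0.1]
force: [0.3, -0.4, -1.1]
opening: 0.0253
gripper_force: 30.0
clock: 17.2
tool_pos: [0.5519, 0.0449, 0.0816]
orientation: [180.0, 0.0, -0.1]
force: [0.0, -0.3, -1.4]
opening: 0.0253
gripper_force: 30.0
```

```bash
python3 -m crank '[[[0,0,-0.0004],[0,0,0],-1],[[0,0,0],[0,0,0],-1],[[0,0,0],[0,0,0],-1]]';python3 -m crank '[[[0,0,-0.0004],[0,0,0],-1],[[0,0,0],[0,0,0],-1],[[0,0,0],[0,0,0],-1]]'
```

```text
clock: 17.5
tool_pos: [0.5521, 0.045, 0.0815]
orientation: [-180.0, -0.0, -0.0]
force: [-0.0, 1.0, 2.2]
opening: 0.0249
gripper_force: 30.0
clock: 17.8
tool_pos: [0.5524, 0.0451, 0.0815]
orientation: [-180.0, -0.1, -0.0]
force: [-1.6, 1.1, 4.9]
opening: 0.0254
gripper_force: 30.0
```

Seated at the expected height, with contact felt. Releasing and retreating straight up.

```bash
python3 -m crank '[[[0,0,0],[0,0,0],-0.3],[[0,0,0],[0,0,0],-0.2],[[0,0,0],[0,0,0],0],[[0,0,0],[0,0,0],0],[[0,0,0],[0,0,0],0],[[0,0,0.005],[0,0,0],0],[[0,0,0.015],[0,0,0],0],[[0,0,0.03],[0,0,0],0],[[0,0,0.04],[0,0,0],0],[[0,0,0.03],[0,0,0],0],[[0,0,0],[0,0,0],0],[[0,0,0],[0,0,0],0]]'; python3 - <<'E'
from h import *
im,d=imaging.snapshot("side")
cv2.imwrite("pics/z8.png",cv2.resize(im[110:230,230:350],None,fx=5,fy=5,interpolation=cv2.INTER_CUBIC))
P=cloud("side",d)[110:220,250:340].reshape(-1,3);S=P[(abs(P[:,0]-.553)<.045)&(abs(P[:,1]-.046)<.045)&(P[:,2]<.115)]
k=S[(S[:,2]>.09)];b=S[(S[:,2]>.07)&(S[:,2]<.085)];print("knob top",np.percentile(k[:,2],[90,98]),k.mean(0))
A=np.c_[b[:,:2],np.ones(len(b))];B=b[(b[:,2]>.074)];A=np.c_[B[:,:2]-B[:,:2].mean(0),np.ones(len(B))];print(np.linalg.lstsq(A,B[:,2],rcond=None)[0])
E
```

```text
clock: 19.0
tool_pos: [0.5521, 0.0451, 0.2018]
orientation: [-179.9, -0.1, -0.1]
force: [-0.4, -0.3, -0.7]
opening: 0.0436
gripper_force: 0.0
knob top [0.10670364 0.10759024] [0.55178144 0.03961511 0.10106946]
[-0.00398186  0.00975691  0.07777704]
```

View pics/z8.png

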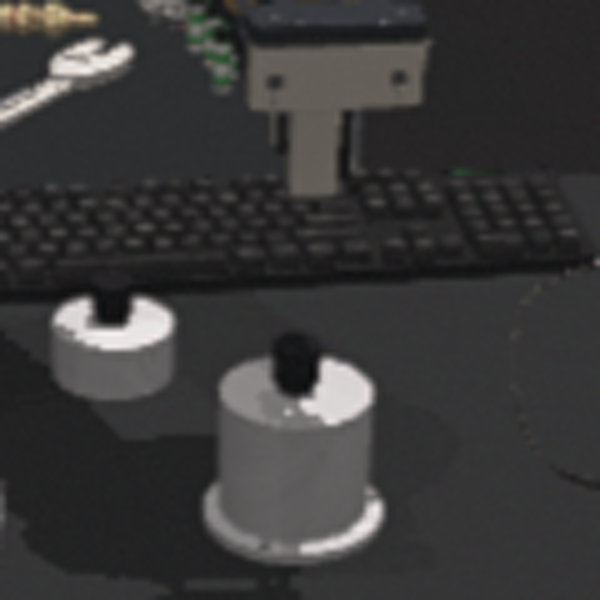

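The cover sits flat on the flange (rim at crop (295,515)), with its top at z≈0.078 and knob top at about 0.106, both as expected. The gripper is clear.

```bash
python3 -c "
from plant import close_job
print(close_job())"
```

```text
the job is handed in; nothing more can be done
None
```

The vial is standing upright on the socket floor with the tall cover flat on the flange over it; both were set down gently, and I handed the job in at about 19 s with the gripper clear.

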